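# Close a specimen capsule and hold it shut

### The arm

A 6-joint arm with a two-finger parallel gripper is mounted at the origin on the work surface. World frame = base frame: x ahead of the robot, y to its left, z up, the work surface at z = 0. Lengths are in m, angles in rad, forces in N, time in s.
With the tool pointing down it reaches from about 0.375 to 0.825 m from the base axis. Payload 5.5 kg.
Tool frame: the origin (TCP) lies at the very end of the fingers, on their centre line; the grasp point (between the pads) lies 19 mm behind it; z points along the fingers, y is the line along which they close (so a half turn about z gives the same grasp; the last joint's range is limited). The gripper opens to 85 mm and grips with 20 to 120 N. Pads are 22 mm wide; open, the fingers measure 114 mm over their backs; the gripper's body (76 mm by 85 mm) begins 54 mm behind the grasp point. The pads swing forward as they close: fully open they stand 13 mm farther back than shut.
Start: joints at [-1.186, 0.314, -0.047, 1.21, 0, 1.571], TCP at [0.225, -0.556, 0.207] pointing down, gripper open.
Joint ranges: [-2.67, 2.67], [-0.69, 1.73], [-1.03, 1.25], [-2.08, 2.16], [-1.42, 1.45], [-3.14, 3.14]. Speed limits (rad/s): [2.39, 2.39, 3.01, 3.14, 3.14, 3.14].

### API

Orientations are given as a unit quaternion [w, x, y, z].
In Python, from workcell import state, read_camera, hand_in, outline_of, landmark_of gives the robot as it stands.
- The arm moves only by the tool step_arm, never from a script. Its argument "increments" is a list of rows, each an object with "linear": the shift along the tool's x, y, z in cm, a list of three; "rot": the turn, a rotation vector about the tool's x, y, z in degrees, a list of three. A call has exactly 5 rows; each row is the pose to reach, as a shift and turn from the pose commanded when the call began, along the tool's axes at that moment; what a row does not reach only later rows make up. A row lasts 1/12 s, in which the tool goes at most 41.7 mm and 7.16 degrees, less where a joint would pass 70% of its speed; a pose out of reach is approached as far as the arm can. A call with a gripper value outside its range is refused whole. "jaw" is the gripper's target within -1 to 1 (fully open at 1, half-way at 0, shut at -1), set as the call begins (left out, the last holds). The fingers move at their own pace and stop on an object; "squeeze" is the grip in N (left out, the last holds). Time passes only in rows, so rows that repeat a pose let the fingers close, or fill a call up. It gives the time, the measured TCP pose, the force, the opening and the grip force at its end, in the units of the state.
- state(): the state, without advancing time (a new reading comes with each control period).
- read_camera(name): name is "scene" or "top" or "wrist"; returns a dict with "img" (384x512x3 uint8, blue, green, red), "fovy" (degrees; the focal length in pixels is half the picture's height over the tangent of half this angle, whatever the lens; pixels are square), "cx", "cy" (the principal point, pixels), "k1" (the pictures are not rectified: a ray, as slopes to the right and down, at radius r is drawn at 1 + k1 r^2 times it, then the intrinsics apply), "T" (4x4, takes a point from camera to world coordinates); the wrist camera has in their place "tool_from_camera" (4x4, takes a point from camera to tool coordinates, whose origin is the TCP and whose axes are the flange's). Camera axes: x right, y down, z forward; pixel columns grow to the right and rows downward; lengths in m; the calibration is good to about 2 mm. A picture is of the moment at which its call begins: read the wrist's pose just before it. There is no depth.
- hand_in(): hands the job in; it is judged then, once.
Trained networks look in the newest picture that a camera, given by its name, has taken for a name from the list of things; names that differ only in an ending like _2 or _b are one class to them, and where a whole thing is asked for, a point or a joint stands for the part that bears it (a point fixed in the world has none). Each returns a list of dicts, best first, with "confidence" (0 to 1); they miss things now and then, are a little off and sometimes report something else, mostly with a low value. They report only what shows in the picture. A call takes as long as a camera call. They do not tell look-alikes from the thing itself.
- outline_of(camera, name): "mask" (384x512 bool, what is visible of it).
- landmark_of(camera, name): "centre" ([x, y, z] in m, in world coordinates, good to about 4 mm: a listed point, or the origin of a listed thing).
The state is a dict: "time_s": time; "joints": joint angles; "joint_velocities": joint speeds; "joint_efforts": joint torques, N m; "ee_pos": TCP position; "ee_rot": TCP orientation; "wrist_force": force on the tool from outside, world axes, zero at the start; "wrist_torque": the same for the moment, N m; "width": finger opening in m; "gripper_force": force on a finger pad.
Only numpy, scipy, OpenCV 4.12 (cv2) and the standard library are available. Lean on these libraries where they do the work, as an engineer would, in place of code of your own. Each camera call takes 0.05 s, during which the arm holds its last target. There are 200 camera calls.

### The job

The white capsule base fixed to the desk holds a dried mushroom in its grey cup: put the yellow lid on the cup and press it straight down until it is fully home and level on the rim. Then set the blue cover over it, its two flange holes on the base's two steel dowels, and push it down against the spring pins until the halves meet with no gap. Finish while still holding the cover pressed shut, without letting go, and leave everything else on the desk where it is.

Things in the scene. Friction and masses are not known exactly. Their poses are not given: they have to be found in the camera images.
- base: White capsule base (lower half), fixed to the desk: block 90 (x) x 156 (y) x 25 mm high, origin at the centre of its underside (on the desk), z up, y along its length. Two upright steel dowels at y = -54 and +54 mm, x = 0: diameter 10, tips 55 mm above the desk, top 7 mm tapered. Four brass spring pins at x = +-25, y = +-54 mm stand 6 mm above the block.
- seal (a joint): Black sealing ring in the cup's rim: 0 = standing 4 mm above the rim (at the start), 0.004 m = pushed flush. It yields to a downward push of about 5 N and stays where it is pushed.
- springs (a joint): Travel of the four spring pins, which move together: 0 = up, 0.006 m = flush with the block. They push up with about 4.5 N at 0 and 10.5 N when flush, more than the cover's weight, so the cover rises again if it is not held down.
- lid_knob (a point): Centre of the yellow lid's upright round knob (diameter 18, 26 mm tall), on the lid's axis, z up. Below the knob a disc of diameter 58, 5 mm thick, then a plug of diameter 43 tapering to 36, 6 mm deep, that goes into the cup. Standing on the desk this point is 24 mm up; with the disc seated on the rim, 61 mm above the desk. About 50 g.
- cover_grip (a point): Centre of the black grip rib on top of the blue cover (upper half); z up, y along the rib. The rib is 18 mm wide (x), 70 long (y), 28 tall, on a flat roof 76 x 76 mm. This point is 76 mm above the cover's underside: 76 mm above the desk at the start, 107 mm when the cover rests on the raised spring pins, 101 mm when fully closed.
- amber_a: Bystander, to be left alone: small amber dropper bottle, black cap, 30 mm across, 65 mm tall; origin at the centre of its underside.
- amber_b: Bystander, to be left alone: a second such amber bottle; origin at the centre of its underside.
- spray: Bystander, to be left alone: blue can, 54 mm across, 150 mm tall; origin at the centre of its underside.
- slidebox: Bystander, to be left alone: cardboard slide box, 80 x 110 x 35 mm; origin at the centre of its underside.
- tub: Bystander, to be left alone: empty clear plastic tub, 110 x 90 x 50 mm; origin at the centre of its underside.
- dish: Bystander, to be left alone: low glass dish, 84 mm across, 14 mm tall; origin at the centre of its underside.
- brush: Bystander, to be left alone: small brush lying flat, about 150 mm long; origin at the centre of its underside.
- cup_rim (a point): Centre of the mouth of the grey cup in the middle of the base, level with its rim, 43 mm above the desk: outer diameter 56, inner diameter 49 mm, 16 mm deep.
- cover: The blue cover as a whole: origin at the centre of its underside, axes as for its grip. 76 (x) x 140 (y) x 90 mm tall with the rib, hollow below (the lid goes inside); flanges 14 mm thick at the bottom have upright through holes of diameter 12 at y = -54 and +54 mm, x = 0. Either way round fits. About 250 g.
Not all that is in view belongs to the job. Of the things that look like the cover, take the one that is farthest from the robot's base at the start. Of the things that look like the part that bears lid_knob, take the one that is farthest to the robot's left at the start.

How it is judged:
By the outcome, as a careful person would: the job done as asked, in the order asked, and still so for the second after the job is handed in, while the arm keeps its last pose, push and grip.
It also fails if it takes over 64 s, if anything falls off the work surface, if the arm or the gripper's body presses on something with over 40 N, if the wrist force passes 120 N, or if a joint passes its speed limit or range.

## Working session

There is one attempt and no reset: what is moved stays moved. The work goes in short steps, Python scripts to look and compute and a tool call to move; the robot and the scene stay as the last step left them, time stands still between calls to the robot, and variables do not carry over. Pictures are saved under pics/ and viewed, at most 10 in all, crops included, and the job is handed in when it is done.

Besides the shell and the picture viewer there is one more tool, called as name(argument=value, ...) on one line, values as JSON. step_arm: Moves the arm, as the interface text tells. Its arguments: {"type":"object","properties":{"increments":{"type":"array"},"jaw":{"type":"number"},"squeeze":{"type":"number"}},"required":["increments"]}

```bash
mkdir -p pics
cat > h.py <<'E'
import numpy as np, cv2
from workcell import state, read_camera, hand_in, outline_of, landmark_of
def find(cam,*names):
    for n in names:
        for d in landmark_of(cam,n)[:4]: print(cam,n,round(d["confidence"],2),np.round(d["centre"],4))
E
python3 - <<'E'
from h import *
s=state();print(s)
a=read_camera("scene");b=read_camera("top")
cv2.imwrite("pics/s.png",a["img"]);cv2.imwrite("pics/t.png",b["img"])
for c in("scene","top"): find(c,"base","cup_rim","lid_knob","cover_grip","cover","amber_a","spray","slidebox","tub","dish","brush")
E
```

```text
{'time_s': 0.0, 'joints': array([-1.18599780e+00,  3.14205802e-01, -4.80930094e-02,  1.21021577e+00,
       -4.26330211e-05,  1.57082578e+00]), 'joint_velocities': array([-3.13696428e-04, -1.02598850e-03,  7.75978060e-04, -2.91243890e-05,
       -8.17489355e-05, -9.18632085e-04]), 'joint_efforts': array([-3.20449735e-04, -5.39589465e+01,  3.39747727e+01,  1.92381232e-02,
       -5.93469167e-05,  1.16049455e-05]), 'ee_pos': array([ 0.2249707 , -0.55554075,  0.20574063]), 'ee_rot': array([-8.39197670e-04,  9.81550737e-01,  1.91199927e-01, -1.85213370e-04]), 'wrist_force': array([-0.25317872,  0.80655282,  0.05131902]), 'wrist_torque': array([-0.06667337,  0.01619159,  0.00345323]), 'gripper_force': 0.0, 'width': 0.08525536518209058}
scene base 0.94 [ 5.233e-01  2.530e-02 -2.000e-04]
scene cup_rim 0.73 [ 0.3873 -0.0419 -0.0004]
scene cup_rim 0.55 [0.5186 0.0235 0.0412]
scene lid_knob 0.73 [ 0.5816 -0.3436  0.0255]
scene lid_knob 0.5 [ 0.5438 -0.2375  0.0224]
scene lid_knob 0.44 [5.041e-01 2.777e-01 5.000e-04]
scene cover_grip 0.9 [0.3155 0.3078 0.0775]
scene cover_grip 0.68 [0.5063 0.28
[... 825 characters left out ...]
028 0.2743 0.0785]
top cover_grip 0.96 [ 0.3438 -0.22    0.0754]
top cover_grip 0.72 [0.5047 0.2794 0.077 ]
top cover_grip 0.63 [0.3176 0.31   0.075 ]
top cover 0.83 [ 0.3395 -0.2205  0.0006]
top cover 0.63 [ 0.5076  0.2802 -0.0012]
top cover 0.59 [ 0.3139  0.304  -0.0018]
top cover 0.35 [ 0.7773  0.0602 -0.0009]
top amber_a 0.64 [0.5068 0.2798 0.0007]
top amber_a 0.54 [ 0.7127 -0.1499  0.003 ]
top amber_a 0.43 [ 0.7175 -0.2297 -0.0022]
top amber_a 0.19 [0.3487 0.1573 0.0032]
top spray 0.57 [ 0.6864 -0.3468  0.0031]
top slidebox 0.73 [ 7.741e-01  5.840e-02 -2.000e-04]
top tub 0.74 [0.754  0.2481 0.0031]
top dish 0.89 [ 3.523e-01  1.593e-01 -3.000e-04]
top brush 0.83 [ 0.3897 -0.0444  0.0033]
```

View pics/s.png

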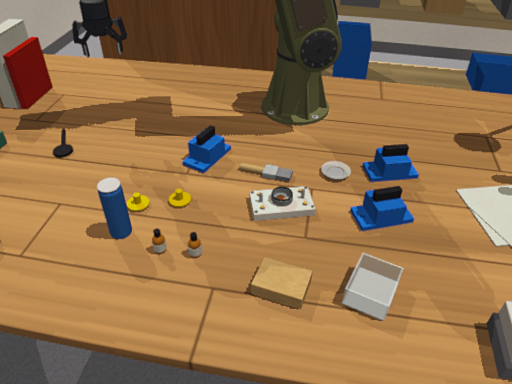

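View pics/t.png

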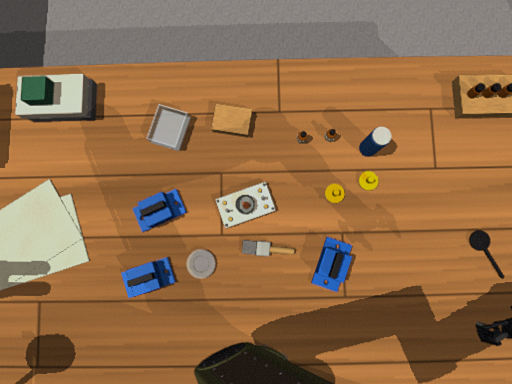

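The base and its cup sit near (0.517, 0.022). The wanted cover, the farthest of three, is the one at top-image px (160,210), at (0.506, 0.280). The wanted lid, the leftmost, is at px (335,193), at (0.544, -0.239). Next I need the yaws.

```bash
cat >> h.py <<'E'
def cam(name):
    s=state(); c=read_camera(name)
    h,w=c["img"].shape[:2]; f=h/2/np.tan(np.radians(c["fovy"])/2)
    c["K"]=np.array([[f,0,c["cx"]],[0,f,c["cy"]],[0,0,1.]]); c["D"]=np.array([c["k1"],0,0,0.])
    if name=="wrist":
        q=s["ee_rot"]; from scipy.spatial.transform import Rotation as R
        E=np.eye(4);E[:3,:3]=R.from_quat(q[[1,2,3,0]]).as_matrix();E[:3,3]=s["ee_pos"]
        c["T"]=E@c["tool_from_camera"]
    return c
def toplane(c,px,z):
    p=cv2.undistortPoints(np.array(px,float).reshape(-1,1,2),c["K"],c["D"])[:,0]
    d=np.c_[p,np.ones(len(p))]@c["T"][:3,:3].T; o=c["T"][:3,3]
    return (o+d*((z-o[2])/d[:,2])[:,None])[:,:2]
def toimg(c,P):
    I=np.linalg.inv(c["T"]); r=cv2.Rodrigues(I[:3,:3])[0]
    return cv2.projectPoints(np.array(P,float).reshape(-1,1,3),r,I[:3,3],c["K"],c["D"])[0][:,0]
def rect(c,m,z):
    ys,xs=np.nonzero(m); w=toplane(c,np.c_[xs,ys],z)
    (x,y),(a,b),t=cv2.minAreaRect((w*1000).astype(np.float32))
    if a>b: t,a,b=t-90,b,a
    return "centre",np.round([x/1000,y/1000],4),"size",np.round([a,b]),"long axis heading",round((t+90+90)%180-90,1)
def tool_yaw():
    from scipy.spatial.transform import Rotation as R
    s=state();M=R.from_quat(s["ee_rot"][[1,2,3,0]]).as_matrix()
    return np.degrees(np.arctan2(M[1,0],M[0,0])),M,s["ee_pos"]
def delta(target):
    y,M,p=tool_yaw();print("yaw x",round(y,2),"p",np.round(p,4),"tool cm",np.round(M.T@(np.array(target)-p)*100,2))
E
python3 - <<'E'
from h import *
c=cam("top")
for d in outline_of("top","base")[:1]: print("base",rect(c,d["mask"],.025))
for d in outline_of("top","cover"):
    m=d["mask"]; ys,xs=np.nonzero(m); print(d["confidence"],xs.mean(),ys.mean(),rect(c,m,.014))
    rib=m&(c["img"].max(2)<60); 
    if rib.sum()>20: print(" rib",rib.sum(),rect(c,rib,.09))
delta([.5443,-.2385,.15])
E
```

```text
base ('centre', array([0.5133, 0.0241]), 'size', array([ 90., 156.]), 'long axis heading', -71.0)
0.67 332.19137091162145 264.02783576896314 ('centre', array([ 0.3376, -0.2248]), 'size', array([ 90., 140.]), 'long axis heading', -21.2)
 rib 197 ('centre', array([ 0.3404, -0.2199]), 'size', array([20., 68.]), 'long axis heading', -21.0)
0.57 147.41888804265042 277.1302361005331 ('centre', array([0.3117, 0.3086]), 'size', array([ 81., 140.]), 'long axis heading', -70.2)
 rib 239 ('centre', array([0.3274, 0.2869]), 'size', array([ 68., 104.]), 'long axis heading', 85.6)
0.56 158.35212298682285 209.3272327964861 ('centre', array([0.5086, 0.2798]), 'size', array([ 90., 141.]), 'long axis heading', -65.9)
 rib 275 ('centre', array([0.4933, 0.2537]), 'size', array([ 71., 105.]), 'long axis heading', -52.9)
yaw x 22.04 p [ 0.2252 -0.5561  0.2066] tool cm [ 41.5  -17.47   5.66]
```

step_arm(increments=[{"linear": [3.8, -1.6, 0.5], "rot": [0, 0, -7]}, {"linear": [7.6, -3.2, 1], "rot": [0, 0, -14]}, {"linear": [11.4, -4.8, 1.5], "rot": [0, 0, -21]}, {"linear": [15.2, -6.4, 2], "rot": [0, 0, -28]}, {"linear": [19, -8, 2.5], "rot": [0, 0, -35]}], jaw=0.2)

```text
time_s: 1.77
ee_pos: [0.3723, -0.4093, 0.1816]
ee_rot: [0.0, 0.877, 0.48, 0.0]
wrist_force: [1.0, -0.5, -0.6]
width: 0.0514
gripper_force: 0.0
```

```bash
python3 -c "
from h import *
delta([.5443,-.2385,.15])"
```

```text
yaw x 57.36 p [ 0.3723 -0.4093  0.1816] tool cm [23.66  5.27  3.16]
```

step_arm(increments=[{"linear": [3.8, 0.8, 0.5], "rot": [0, 0, -2]}, {"linear": [7.6, 1.6, 1], "rot": [0, 0, -4]}, {"linear": [11.4, 2.5, 1.5], "rot": [0, 0, -6]}, {"linear": [15.2, 3.4, 2], "rot": [0, 0, -8]}, {"linear": [19, 4.2, 2.5], "rot": [0, 0, -9]}])

```text
time_s: 2.18
ee_pos: [0.5112, -0.2726, 0.1566]
ee_rot: [0.0, 0.838, 0.546, 0.0]
wrist_force: [0.4, -0.8, 0.0]
width: 0.0512
gripper_force: 0.0
```

Run:
```python
from h import *
c=cam("wrist");cv2.imwrite("pics/w1.png",c["img"])
find("wrist","lid_knob")
delta([.5443,-.2385,.10])
```

```text
wrist lid_knob 0.92 [ 0.549  -0.2431  0.0235]
wrist lid_knob 0.86 [ 0.5862 -0.3432  0.0256]
wrist lid_knob 0.38 [ 0.7222 -0.2328  0.0022]
yaw x 66.43 p [ 0.513  -0.2699  0.1557] tool cm [4.12 1.61 5.58]
```

View pics/w1.png

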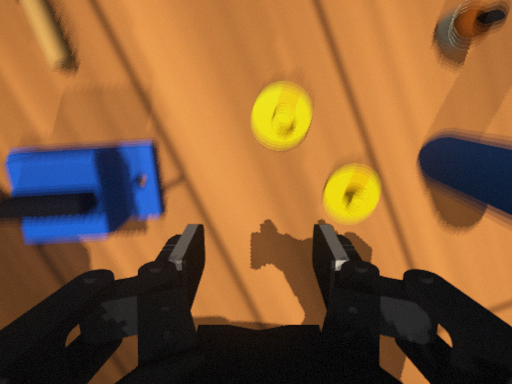

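The two lids show at px (282,115), which is ours, and px (352,193). The picture is blurred by motion, so I'll measure again now that the arm is still.

```bash
cat >> h.py <<'E'
def yellow(c,z):
    hsv=cv2.cvtColor(c["img"],cv2.COLOR_BGR2HSV)
    m=cv2.inRange(hsv,(22,170,60),(36,255,255))
    n,l,st,ce=cv2.connectedComponentsWithStats(m)
    for i in range(1,n):
        if st[i,4]>300:
            ys,xs=np.nonzero(l==i); w=toplane(c,np.c_[xs,ys],z)*1000
            print("yellow",np.round(ce[i]),st[i,4],"minCircle",np.round(cv2.minEnclosingCircle(w.astype(np.float32))[0],1),cv2.minEnclosingCircle(w.astype(np.float32))[1],"box",w.min(0).round(1),w.max(0).round(1))
E
python3 - <<'E'
from h import *
c=cam("wrist"); yellow(c,.011)
c=cam("wrist"); yellow(c,.011)
find("wrist","lid_knob")
delta([.5443,-.2385,.10])
E
```

```text
yellow [279. 125.] 2825 minCircle [ 547.5 -240.5] 28.982105255126953 box [ 519.1 -269.3] [ 576.3 -211.9]
yellow [349. 203.] 2239 minCircle [ 582.7 -341.6] 28.967836380004883 box [ 554.3 -370.5] [ 611.6 -312.8]
yellow [280. 121.] 2821 minCircle [ 547.9 -240.5] 28.876148223876953 box [ 519.3 -269.2] [ 576.3 -211.7]
yellow [350. 199.] 2246 minCircle [ 583.1 -341.5] 29.012126922607422 box [ 554.7 -370.3] [ 611.8 -312.6]
wrist lid_knob 0.86 [ 0.5453 -0.2461  0.0246]
wrist lid_knob 0.83 [ 0.5839 -0.3404  0.0275]
yaw x 66.07 p [ 0.5096 -0.2741  0.1565] tool cm [4.67 1.73 5.65]
```

step_arm(increments=[{"linear": [2, 1, 1], "rot": [0, 0, 0]}, {"linear": [4.2, 2, 3.5], "rot": [0, 0, 0]}, {"linear": [4.6, 2.1, 6.5], "rot": [0, 0, 0]}, {"linear": [4.6, 2.1, 9], "rot": [0, 0, 0]}, {"linear": [4.6, 2.1, 10], "rot": [0, 0, 0]}])

```text
time_s: 2.85
ee_pos: [0.5448, -0.2408, 0.0534]
ee_rot: [-0.002, 0.839, 0.544, -0.001]
wrist_force: [-0.2, 0.3, -1.2]
width: 0.0514
gripper_force: 0.0
```

Run:
```python
from h import *
c=cam("wrist");c=cam("wrist"); yellow(c,.011);cv2.imwrite("pics/w2.png",c["img"])
delta([.5475,-.2405,.015])
```

```text
yellow [263. 193.] 5150 minCircle [ 548.5 -239.8] 28.851364135742188 box [ 519.8 -268.4] [ 576.9 -211.1]
yaw x 65.92 p [ 0.5451 -0.2411  0.0549] tool cm [0.15 0.21 3.99]
```

View pics/w2.png

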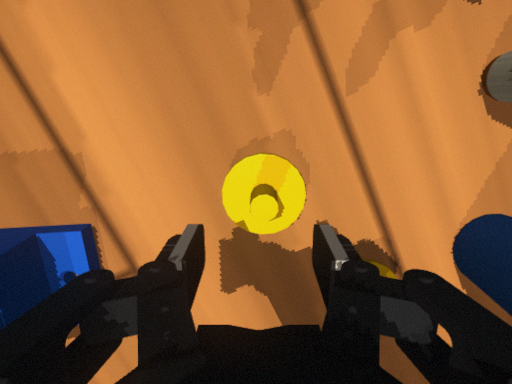

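The lid disc is at px (263,193) and the knob top at (263,207), centred between the fingers. I'll descend and grasp.

step_arm(increments=[{"linear": [0.2, 0.2, 1.5], "rot": [0, 0, 0]}, {"linear": [0.25, 0.25, 3], "rot": [0, 0, 0]}, {"linear": [0.25, 0.25, 4], "rot": [0, 0, 0]}, {"linear": [0.25, 0.25, 4], "rot": [0, 0, 0]}, {"linear": [0.25, 0.25, 4], "rot": [0, 0, 0]}])

```text
time_s: 3.37
ee_pos: [0.5509, -0.2399, 0.0174]
ee_rot: [0.0, 0.839, 0.545, 0.0]
wrist_force: [-0.2, 0.3, 0.2]
width: 0.0516
gripper_force: 0.0
```

step_arm(increments=[{"linear": [0, 0, 0], "rot": [0, 0, 0]}, {"linear": [0, 0, 0], "rot": [0, 0, 0]}, {"linear": [0, 0, 0], "rot": [0, 0, 0]}, {"linear": [0, 0, 0], "rot": [0, 0, 0]}, {"linear": [0, 0, 0], "rot": [0, 0, 0]}], jaw=-1, squeeze=50)

```text
time_s: 3.78
ee_pos: [0.5513, -0.2393, 0.017]
ee_rot: [0.0, 0.838, 0.545, 0.0]
wrist_force: [0.8, -0.2, -0.3]
width: -0.0
gripper_force: 0.0
```

Run:
```python
from h import *
c=cam("wrist"); yellow(c,.011);cv2.imwrite("pics/w3.png",c["img"])
t=cam("top"); yellow(t,.011); print(state()["width"],state()["gripper_force"])
delta([.5475,-.2405,.015])
```

```text
yellow [251. 205.] 4679 minCircle [ 548.5 -239.4] 28.692472457885742 box [ 519.9 -259.3] [ 577. -211.]
-0.00015879560193150305 0.0
yaw x 66.05 p [ 0.5512 -0.2393  0.0168] tool cm [-0.26 -0.28  0.18]
```

View pics/w3.png

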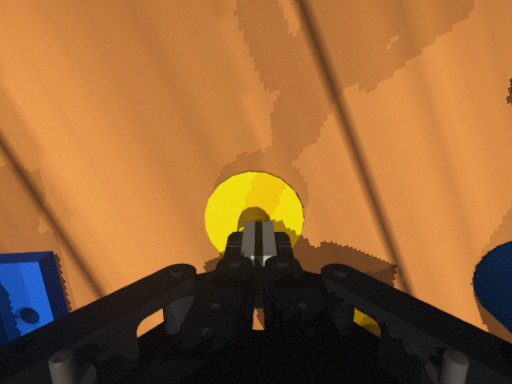

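Run:
```python
from h import *
c=cam("wrist"); y,M,p=tool_yaw()
print(toimg(c,[p,p-[0,0,-.019],[.5485,-.2397,.037],[.5485,-.2397,.011]]))
print(c["tool_from_camera"],c["K"],c["k1"]); print(c["T"][:3,3])
find("wrist","lid_knob"); find("top","lid_knob")
t=cam("top"); hsv=cv2.cvtColor(t["img"],cv2.COLOR_BGR2HSV)
cv2.imwrite("pics/t4.png",cv2.resize(t["img"][140:240,290:420],None,fx=5,fy=5))
s=cam("scene");cv2.imwrite("pics/s4.png",cv2.resize(s["img"][150:260,80:260],None,fx=4,fy=4))
```

```text
[[257.68298488 221.05297311]
 [257.62251703 235.26518876]
 [253.19798205 239.11068057]
 [253.88075232 219.75754357]]
[[-5.10488986e-04 -9.64899590e-01 -2.62618583e-01  6.66037311e-02]
 [ 9.99999840e-01 -4.28294961e-04 -3.70222360e-04  3.10405447e-04]
 [ 2.44749187e-04 -2.62618730e-01  9.64899654e-01 -1.66540038e-01]
 [ 0.00000000e+00  0.00000000e+00  0.00000000e+00  1.00000000e+00]] [[320.24101981   0.         258.19858413]
 [  0.         320.24101981 184.20705777]
 [  0.           0.           1.        ]] -0.0021022641298006277
[ 0.578441   -0.17850078  0.18330884]
wrist lid_knob 0.6 [ 0.549  -0.243   0.0241]
top lid_knob 0.4 [ 0.5441 -0.2395  0.0239]
```

View pics/s4.png

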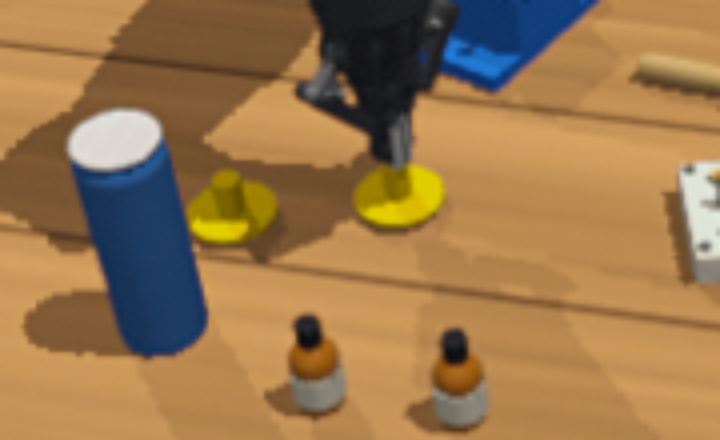

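Run:
```python
from h import *
y,M,p=tool_yaw()
for n in("scene","top"):
    c=cam(n)
    for P in [p,p+[0,0,.02],[.548,-.24,.037],[.548,-.24,.011],[.548,-.24,.0]]: print(n,np.round(toimg(c,[P])[0],1))
print(state())
```

```text
scene [178.9 197. ]
scene [178.1 191.1]
scene [178.1 190.2]
scene [179.2 197.8]
scene [179.6 201. ]
top [334.6 190.3]
top [335.8 189.4]
top [336.2 190.4]
top [334.6 191.5]
top [333.9 192. ]
{'time_s': 4.2333, 'joints': array([-4.09616717e-01,  4.52861429e-01, -3.03862391e-01,  8.14195127e-01,
        1.69166206e-05,  1.57919840e+00]), 'joint_velocities': array([-0.00019563,  0.00165095, -0.00036159,  0.00141005, -0.00067964,
       -0.00032028]), 'joint_efforts': array([ 5.85679110e-03, -5.71469986e+01,  2.88509881e+01,  3.17165279e-03,
        1.77463580e-04, -6.72099304e-06]), 'ee_pos': array([ 0.55102955, -0.23923703,  0.01653142]), 'ee_rot': array([-5.57913903e-05,  8.38436231e-01,  5.44999709e-01, -2.67920280e-05]), 'wrist_force': array([-0.31517537, -0.06449109, -0.67002616]), 'wrist_torque': array([ 0.01566083, -0.07068398,  0.0067249 ]), 'gripper_force': 0.0, 'width': -7.402317208828417e-05}
```

View pics/t4.png

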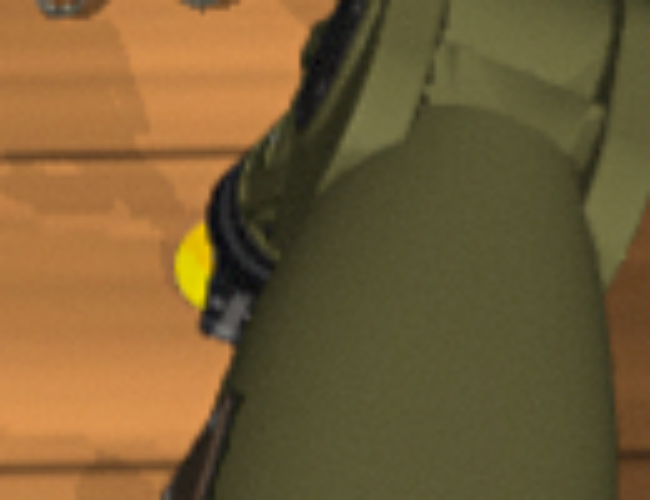

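The shut fingers sit above the knob. The images put the real fingertips about 20 mm behind the reported TCP: the opening's pixel size gives that depth, and the scene view has the tip at row 191, level with the knob top. So I'll reopen, go lower and watch the force.

step_arm(increments=[{"linear": [0, 0, -0.3], "rot": [0, 0, 0]}, {"linear": [-0.2, -0.2, -0.3], "rot": [0, 0, 0]}, {"linear": [-0.2, -0.2, -0.3], "rot": [0, 0, 0]}, {"linear": [-0.2, -0.2, -0.3], "rot": [0, 0, 0]}, {"linear": [-0.2, -0.2, 0], "rot": [0, 0, 0]}], jaw=0.2)

```text
time_s: 4.65
ee_pos: [0.5488, -0.2406, 0.0171]
ee_rot: [0.0, 0.838, 0.545, 0.0]
wrist_force: [0.5, 0.3, -0.0]
width: 0.0513
gripper_force: 0.0
```

step_arm(increments=[{"linear": [0, 0, 0.5], "rot": [0, 0, 0]}, {"linear": [0, 0, 1], "rot": [0, 0, 0]}, {"linear": [0, 0, 1.2], "rot": [0, 0, 0]}, {"linear": [0, 0, 1.2], "rot": [0, 0, 0]}, {"linear": [0, 0, 1.2], "rot": [0, 0, 0]}])

```text
time_s: 5.07
ee_pos: [0.5481, -0.2401, 0.0042]
ee_rot: [-0.0, 0.838, 0.545, -0.0]
wrist_force: [0.8, 0.5, -0.6]
width: 0.0513
gripper_force: 0.0
```

step_arm(increments=[{"linear": [0, 0, 0.4], "rot": [0, 0, 0]}, {"linear": [0, 0, 0.8], "rot": [0, 0, 0]}, {"linear": [0, 0, 0.8], "rot": [0, 0, 0]}, {"linear": [0, 0, 0.8], "rot": [0, 0, 0]}, {"linear": [0, 0, 0.8], "rot": [0, 0, 0]}])

```text
time_s: 5.48
ee_pos: [0.5484, -0.2403, -0.0034]
ee_rot: [-0.0, 0.838, 0.545, -0.0]
wrist_force: [0.8, 0.2, -0.1]
width: 0.0515
gripper_force: 0.0
```

step_arm(increments=[{"linear": [0, 0, 0], "rot": [0, 0, 0]}, {"linear": [0, 0, 0], "rot": [0, 0, 0]}, {"linear": [0, 0, 0], "rot": [0, 0, 0]}, {"linear": [0, 0, 0], "rot": [0, 0, 0]}, {"linear": [0, 0, 0], "rot": [0, 0, 0]}], jaw=-1, squeeze=50)

```text
time_s: 5.9
ee_pos: [0.5486, -0.2404, -0.0031]
ee_rot: [0.0, 0.838, 0.545, 0.0]
wrist_force: [-1.3, 0.5, 2.2]
width: 0.0157
gripper_force: 48.8
```

Gripped. Lift it and carry it toward the base.

step_arm(increments=[{"linear": [0, 0, -2], "rot": [0, 0, 0]}, {"linear": [0, 0, -5], "rot": [0, 0, 0]}, {"linear": [0, 0, -8.5], "rot": [0, 0, 0]}, {"linear": [2.5, -1.7, -11.5], "rot": [0, 0, -4]}, {"linear": [5.2, -3.5, -13], "rot": [0, 0, -8]}])

```text
time_s: 6.32
ee_pos: [0.5397, -0.18, 0.1303]
ee_rot: [0.002, 0.798, 0.602, 0.001]
wrist_force: [1.0, 0.5, 0.1]
width: 0.016
gripper_force: 48.9
```

```bash
python3 -c "
from h import *
delta([.518,-.06,.13]); print(state()['width'])"
```

```text
yaw x 74.06 p [ 0.5397 -0.18    0.1303] tool cm [10.95 -5.38 -0.  ]
0.01596493832042118
```

step_arm(increments=[{"linear": [3.2, -1.6, 0], "rot": [0, 0, -4]}, {"linear": [6.4, -3.2, 0], "rot": [0, 0, -8]}, {"linear": [9.5, -4.7, 0], "rot": [0, 0, -12]}, {"linear": [11, -5.4, 0], "rot": [0, 0, -16]}, {"linear": [11, -5.4, 0], "rot": [0, 0, -16]}])

```text
time_s: 6.73
ee_pos: [0.5149, -0.0548, 0.1266]
ee_rot: [-0.001, 0.705, 0.71, 0.0]
wrist_force: [0.2, -0.5, -0.4]
width: 0.0159
gripper_force: 48.9
```

Run:
```python
from h import *
cam("wrist");c=cam("wrist");cv2.imwrite("pics/w5.png",c["img"])
find("wrist","cup_rim","base","lid_knob")
for d in outline_of("wrist","base")[:1]: print(d["confidence"],rect(c,d["mask"],.025))
delta([.518,.023,.10])
print(toimg(c,[[.518,.023,.043]]))
```

```text
wrist cup_rim 0.75 [0.5184 0.0208 0.0466]
wrist base 0.85 [0.519  0.0221 0.004 ]
wrist lid_knob 0.78 [ 0.5131 -0.0612  0.1529]
0.9 ('centre', array([0.5191, 0.0215]), 'size', array([ 90., 153.]), 'long axis heading', -71.4)
yaw x 89.92 p [ 0.5161 -0.059   0.1265] tool cm [8.21 0.18 2.65]
[[261.46639264  78.84662444]]
```

View pics/w5.png

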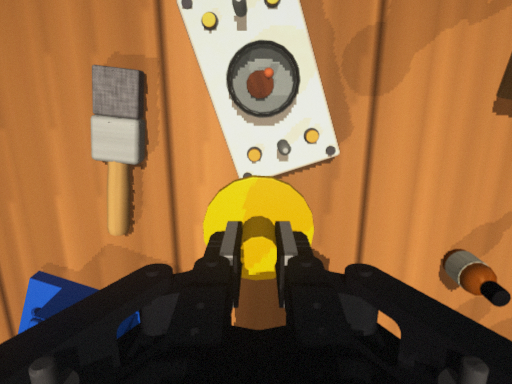

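The cup's black ring is centred near px (264,78), and the near dowel tip is at (284,147). The yellow disc is held level at (259,228).

```bash
cat >> h.py <<'E'
def ring(c,px,R=60,z=.047):
    g=c["img"].max(2); m=np.zeros(g.shape,np.uint8); cv2.circle(m,tuple(int(v) for v in px),R,1,-1)
    m&=(g<70).astype(np.uint8)
    n,l,st,ce=cv2.connectedComponentsWithStats(m); i=1+np.argmax(st[1:,4])
    ys,xs=np.nonzero(l==i); w=(toplane(c,np.c_[xs,ys],z)*1000).astype(np.float32)
    print("ring",np.round(ce[i]),st[i,4],cv2.minEnclosingCircle(w),w.min(0),w.max(0))
E
python3 - <<'E'
from h import *
c=cam("wrist"); ring(c,(264,78),48); ring(c,(264,78),48,.043)
yellow(c,state()["ee_pos"][2]+.014)
print(state()["ee_pos"])
t=cam("top"); ring(t,toimg(t,[[.518,.022,.045]])[0],14)
E
```

```text
ring [261.  66.] 1091 ((518.7335205078125, 22.71136474609375), 26.49427604675293) [492.36322    -3.4168975] [544.87524   49.108368]
ring [261.  66.] 1091 ((518.7681274414062, 22.959508895874023), 26.925037384033203) [491.96902    -3.5935414] [545.3348    49.785686]
yellow [258. 206.] 4319 minCircle [516.2 -58.3] 28.562347412109375 box [488.1 -67. ] [544.7 -29.9]
yellow [259. 256.] 1280 minCircle [516.3 -74. ] 13.951144218444824 box [507.4 -86.3] [525.9 -60.7]
[ 0.51602122 -0.0590106   0.12647192]
ring [240. 198.] 15 ((529.6465454101562, 33.61814880371094), 15.140168190002441) [519.87067   22.057272] [539.4848    45.179024]
```

step_arm(increments=[{"linear": [3, 0.1, 0], "rot": [0, 0, 0]}, {"linear": [6, 0.2, 0], "rot": [0, 0, 0]}, {"linear": [8.1, 0.25, 1.5], "rot": [0, 0, 0]}, {"linear": [8.1, 0.25, 4.5], "rot": [0, 0, 0]}, {"linear": [8.1, 0.25, 6.5], "rot": [0, 0, 0]}])

```text
time_s: 7.55
ee_pos: [0.5185, 0.0237, 0.0604]
ee_rot: [0.0, 0.706, 0.708, 0.0]
wrist_force: [-0.5, -1.0, -0.8]
width: 0.0157
gripper_force: 48.9
```

Run:
```python
from h import *
cam("wrist");c=cam("wrist")
yellow(c,state()["ee_pos"][2]+.014)
delta([.5184,.0222,.036]);print(state()["wrist_force"])
```

```text
yellow [258. 206.] 4295 minCircle [515.3  25.2] 28.226898193359375 box [487.7  16. ] [543.5  53.1]
yellow [259. 255.] 1250 minCircle [518.3   9.9] 13.369598388671875 box [506.4  -2.4] [525.   23.3]
yaw x 90.02 p [0.5152 0.0227 0.0584] tool cm [-0.05  0.33  2.24]
[-1.58603919 -0.29168322 -0.45400096]
```

Run:
```python
from h import *
for i in range(4):
    c=cam("wrist"); yellow(c,state()["ee_pos"][2]+.014); delta([.5184,.0222,.036])
```

```text
yellow [258. 206.] 4288 minCircle [515.2  24.7] 28.209924697875977 box [487.6  15.7] [543.4  52.3]
yellow [259. 255.] 1234 minCircle [517.1   9.3] 13.309820175170898 box [506.3  -3.3] [525.   22.5]
yaw x 90.0 p [0.5167 0.0226 0.0603] tool cm [-0.04  0.18  2.43]
yellow [258. 206.] 4325 minCircle [516.7  24.2] 28.291610717773438 box [488.9  15.4] [544.9  52. ]
yellow [259. 256.] 1250 minCircle [518.1   9.3] 13.933585166931152 box [507.6  -3.2] [526.4  23.2]
yaw x 89.99 p [0.5181 0.0226 0.0617] tool cm [-0.04  0.04  2.57]
yellow [257. 206.] 4299 minCircle [518.   24.1] 28.398094177246094 box [490.2  15.1] [546.4  51.9]
yellow [259. 255.] 1256 minCircle [517.7   7.8] 13.590700149536133 box [508.9  -3.5] [527.7  20.8]
yaw x 89.99 p [0.5191 0.0226 0.0626] tool cm [-0.04 -0.07  2.66]
yellow [258. 206.] 4320 minCircle [519.   23.8] 28.435270309448242 box [491.2  15. ] [547.5  51.8]
yellow [259. 255.] 1196 minCircle [518.7   8.6] 13.169523239135742 box [509.9  -4.3] [528.8  21.7]
yaw x 89.99 p [0.5196 0.0226 0.063 ] tool cm [-0.04 -0.13  2.7 ]
```

step_arm(increments=[{"linear": [0, 0, 0.5], "rot": [0, 0, 0]}, {"linear": [0, 0, 1], "rot": [0, 0, 0]}, {"linear": [0, 0, 1.5], "rot": [0, 0, 0]}, {"linear": [0, 0, 1.8], "rot": [0, 0, 0]}, {"linear": [0, 0, 2], "rot": [0, 0, 0]}])

```text
time_s: 8.27
ee_pos: [0.5178, 0.023, 0.041]
ee_rot: [-0.0, 0.707, 0.707, -0.0]
wrist_force: [-0.4, 0.2, -0.9]
width: 0.0156
gripper_force: 48.9
```

step_arm(increments=[{"linear": [0, 0, 0.1], "rot": [0, 0, 0]}, {"linear": [0, 0, 0.2], "rot": [0, 0, 0]}, {"linear": [0, 0, 0.3], "rot": [0, 0, 0]}, {"linear": [0, 0, 0.4], "rot": [0, 0, 0]}, {"linear": [0, 0, 0.5], "rot": [0, 0, 0]}])

```text
time_s: 8.68
ee_pos: [0.5185, 0.0231, 0.037]
ee_rot: [0.0, 0.707, 0.707, 0.0]
wrist_force: [-1.7, -0.2, 4.4]
width: 0.0161
gripper_force: 49.4
```

Contact with the seal, at 4.4 N. Press on.

step_arm(increments=[{"linear": [0, 0, 0.1], "rot": [0, 0, 0]}, {"linear": [0, 0, 0.2], "rot": [0, 0, 0]}, {"linear": [0, 0, 0.3], "rot": [0, 0, 0]}, {"linear": [0, 0, 0.3], "rot": [0, 0, 0]}, {"linear": [0, 0, 0.3], "rot": [0, 0, 0]}])

```text
time_s: 9.1
ee_pos: [0.5184, 0.0231, 0.0338]
ee_rot: [0.0, 0.707, 0.707, 0.0]
wrist_force: [-2.3, -0.7, 5.1]
width: 0.0156
gripper_force: 49.7
```

step_arm(increments=[{"linear": [0, 0, 0.1], "rot": [0, 0, 0]}, {"linear": [0, 0, 0.2], "rot": [0, 0, 0]}, {"linear": [0, 0, 0.2], "rot": [0, 0, 0]}, {"linear": [0, 0, 0.2], "rot": [0, 0, 0]}, {"linear": [0, 0, 0.2], "rot": [0, 0, 0]}])

```text
time_s: 9.52
ee_pos: [0.5185, 0.0231, 0.0337]
ee_rot: [0.0, 0.707, 0.707, 0.0]
wrist_force: [-8.7, -0.2, 24.0]
width: 0.016
gripper_force: 51.4
```

Hard stop at the expected height. Unload, open and rise.

step_arm(increments=[{"linear": [0, 0, -0.2], "rot": [0, 0, 0]}, {"linear": [0, 0, -0.2], "rot": [0, 0, 0]}, {"linear": [0, 0, -0.2], "rot": [0, 0, 0]}, {"linear": [0, 0, -0.2], "rot": [0, 0, 0]}, {"linear": [0, 0, -0.2], "rot": [0, 0, 0]}], jaw=0.2)

```text
time_s: 9.93
ee_pos: [0.5181, 0.023, 0.0331]
ee_rot: [-0.0, 0.707, 0.707, -0.0]
wrist_force: [-0.8, -0.1, -0.2]
width: 0.0516
gripper_force: 0.0
```

step_arm(increments=[{"linear": [0, 0, -1.5], "rot": [0, 0, 0]}, {"linear": [0, 0, -5], "rot": [0, 0, 0]}, {"linear": [0, 0, -9], "rot": [0, 0, 0]}, {"linear": [-2, 0, -12], "rot": [0, 0, -4]}, {"linear": [-4, 0, -13], "rot": [0, 0, -8]}])

```text
time_s: 10.35
ee_pos: [0.5211, -0.0168, 0.1683]
ee_rot: [0.003, 0.654, 0.757, 0.002]
wrist_force: [0.7, 0.2, -0.2]
width: 0.0514
gripper_force: 0.0
```

Run:
```python
from h import *
cam("wrist");cam("wrist");cam("wrist");c=cam("wrist");cv2.imwrite("pics/w6.png",c["img"])
yellow(c,.048); find("wrist","lid_knob","base")
for d in outline_of("wrist","base")[:1]: print(d["confidence"],rect(c,d["mask"],.025))
delta([.506,.2,.2])
```

```text
yellow [263. 126.] 3191 minCircle [518.2  23.1] 28.312602996826172 box [490.5  -5.1] [546.4  51.4]
wrist lid_knob 0.61 [0.5189 0.0183 0.0618]
0.9 ('centre', array([0.5188, 0.0229]), 'size', array([ 89., 155.]), 'long axis heading', -71.7)
yaw x 98.04 p [ 0.5172 -0.0163  0.1621] tool cm [21.58  1.91 -3.78]
```

View pics/w6.png

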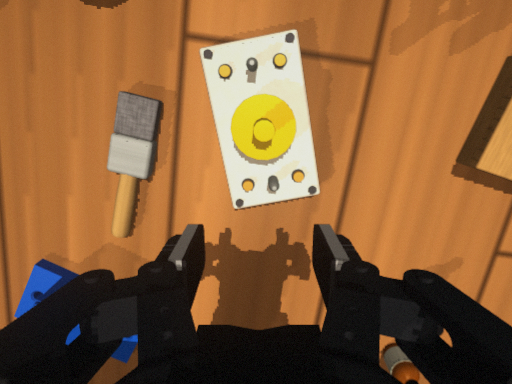

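The lid is seated level at px (263,126), with the dowel tips near (252,63) and (273,183). The four brass pins will give the base pose accurately.

Run:
```python
from h import *
c=cam("wrist"); hsv=cv2.cvtColor(c["img"],cv2.COLOR_BGR2HSV)
pts=[]
for p in [(225,71),(280,61),(248,185),(298,176)]:
    m=np.zeros(hsv.shape[:2],np.uint8); cv2.circle(m,p,12,1,-1)
    m&=(cv2.inRange(hsv,(10,120,60),(35,255,255))>0).astype(np.uint8)
    ys,xs=np.nonzero(m); w=toplane(c,[[xs.mean(),ys.mean()]],.030)[0]; pts.append(w); print(m.sum(),xs.mean().round(1),ys.mean().round(1),w.round(4))
pts=np.array(pts); print("centre",pts.mean(0)); d=pts[:2].mean(0)-pts[2:].mean(0); e=pts[1]-pts[0]+pts[3]-pts[2]
print(np.linalg.norm(d),np.degrees(np.arctan2(d[1],d[0])),np.linalg.norm(e)/2,np.degrees(np.arctan2(e[1],e[0]))+90)
C=pts.mean(0);a=np.arctan2(d[1],d[0]);u=np.array([np.cos(a),np.sin(a)])
for s in(1,-1): print("pred tip",toimg(c,[np.r_[C+s*.054*u,.055]]))
for p in [(252,63),(273,183)]: print(toplane(c,[p],.055))
g=c["img"].max(2); 
for p in [(252,63),(273,183)]:
    print(g[p[1]-10:p[1]+12:2,p[0]-10:p[0]+12:2])
```

```text
122 227.4 72.8 [0.478  0.0663]
124 283.0 62.0 [0.5252 0.0819]
94 250.1 187.8 [ 0.5119 -0.0356]
97 300.8 178.9 [ 0.5591 -0.02  ]
centre [0.51854879 0.02314732]
0.10735846198565785 108.40131847796658 0.04969216730046547 108.32391476933404
pred tip [[254.56736323  64.19897477]]
pred tip [[276.787727   191.00569965]]
[[0.49933644 0.07499722]]
[[ 0.531139   -0.02127063]]
[[228 229 229 229 230 229 229 229 229 228 230]
 [229 229 229 229 229 228 229 229 228 228 228]
 [229 229 230 230 230 230 230 228 229 228 227]
 [229 229 229 230 229 220 182 213 224 228 230]
 [229 228 228 229 208 108 120 121 118 218 229]
 [229 230 228 229 115 130 210 196 110 146 227]
 [230 230 229 224  87 142 205 199  98 111 229]
 [230 229 232 223  78  81 143 120  86 107 229]
 [231 230 230 229 158  81  81  78  75 121 230]
 [229 229 229 226 201  83  81  76  72 181 230]
 [230 230 229 214 153 141  91  94 131 230 229]]
[[231 231 231 232 231 231 230 232 231 231 230]
 [231 231 231 231 232 232 232 229 230 228 229]
 [230 231 232 230 230 228 211 220 230 230 231]
 [230 231 232 231 211  92  94  95 197 230 230]
 [232 232 230 231 110  94 101  96 112 229 230]
 [232 230 231 232  83  94  97  99  96 186 231]
 [231 230 231 228 104  95 107 110 103 165 231]
 [231 231 232 215 111 103 118 125 110 111 231]
 [232 231 231 215 124 105 137 170 126 119 232]
 [231 232 230 216 146  90 167 194 150 144 231]
 [231 231 231 190 156 135 116 144 158 231 231]]
```

step_arm(increments=[{"linear": [3, 0.3, -1], "rot": [0, 0, -1]}, {"linear": [6.5, 0.6, -2], "rot": [0, 0, -3]}, {"linear": [10.5, 1, -3], "rot": [0, 0, -5]}, {"linear": [14.5, 1.3, -4], "rot": [0, 0, -7]}, {"linear": [17, 1.6, -4], "rot": [0, 0, -10]}])

```text
time_s: 11.17
ee_pos: [0.5103, 0.1575, 0.2047]
ee_rot: [-0.0, 0.586, 0.81, 0.001]
wrist_force: [1.2, 0.3, -0.7]
width: 0.0513
gripper_force: 0.0
```

```bash
cat >> h.py <<'E'
def ribfit(c,near,z=.09,R=80,thr=45):
    p=toimg(c,[near])[0]; g=c["img"].max(2); m=np.zeros(g.shape,np.uint8); cv2.circle(m,tuple(int(v) for v in p),R,1,-1)
    m&=(g<thr).astype(np.uint8); n,l,st,ce=cv2.connectedComponentsWithStats(m)
    for i in range(1,n):
        if st[i,4]>150: print("rib px",p.round(),ce[i].round(),st[i,4],*rect(c,l==i,z))
E
python3 - <<'E'
from h import *
cam("wrist");cam("wrist");cam("wrist");c=cam("wrist");cv2.imwrite("pics/w7.png",c["img"])
find("wrist","cover_grip","cover")
for d in outline_of("wrist","cover")[:2]: print(d["confidence"],rect(c,d["mask"],.014))
ribfit(c,[.506,.28,.09])
delta([.506,.28,.15])
E
```

```text
wrist cover_grip 0.91 [0.5037 0.2765 0.0777]
wrist cover_grip 0.72 [ 0.7548  0.2474 -0.    ]
wrist cover 0.96 [ 5.116e-01  2.783e-01 -2.000e-04]
0.91 ('centre', array([0.3354, 0.2526]), 'size', array([26., 80.]), 'long axis heading', 18.2)
0.73 ('centre', array([ 0.4036, -0.2059]), 'size', array([29., 35.]), 'long axis heading', 69.2)
rib px [302.  29.] [294.  44.] 395 centre [0.5081 0.2716] size [19. 60.] long axis heading -64.7
yaw x 107.97 p [0.5099 0.1527 0.2029] tool cm [12.23  3.56  5.28]
```

View pics/w7.png

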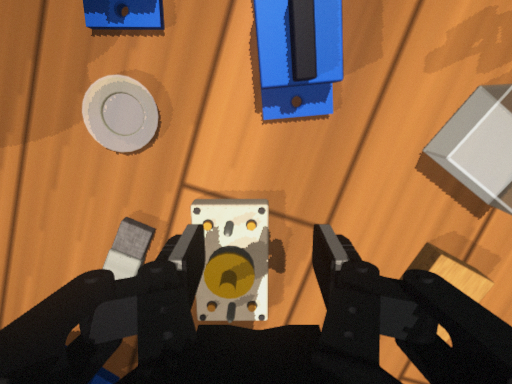

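The cover's rib runs from px (302,80) upward out of the frame. I'll move closer for a complete fit. That was the last picture, so it's numbers only from here.

step_arm(increments=[{"linear": [2, 0.8, 0], "rot": [0, 0, -2]}, {"linear": [4, 1.8, 0], "rot": [0, 0, -4]}, {"linear": [6, 2.6, 0], "rot": [0, 0, -6]}, {"linear": [6, 2.6, 0], "rot": [0, 0, -6]}, {"linear": [6, 2.6, 0], "rot": [0, 0, -6]}], jaw=0.4)

```text
time_s: 11.93
ee_pos: [0.5165, 0.2182, 0.2031]
ee_rot: [-0.0, 0.545, 0.839, -0.0]
wrist_force: [-0.0, -0.4, 0.6]
width: 0.0597
gripper_force: 0.0
```

Run:
```python
from h import *
cam("wrist");cam("wrist");cam("wrist");c=cam("wrist")
find("wrist","cover_grip")
for d in outline_of("wrist","cover")[:1]: print(d["confidence"],rect(c,d["mask"],.014))
for t in(40,50,60):ribfit(c,[.506,.278,.09],thr=t)
c=cam("wrist");ribfit(c,[.506,.278,.09])
delta([.506,.28,.15])
```

```text
wrist cover_grip 0.83 [0.5056 0.2764 0.0782]
0.93 ('centre', array([0.5114, 0.2787]), 'size', array([ 87., 140.]), 'long axis heading', -66.6)
rib px [276. 105.] [274. 123.] 425 centre [0.5076 0.2777] size [17. 68.] long axis heading -65.7
rib px [276. 105.] [277. 107.] 1546 centre [0.5077 0.2777] size [18. 68.] long axis heading -66.6
yaw x 113.98 p [0.5166 0.2179 0.2037] tool cm [6.1  1.56 5.37]
```

step_arm(increments=[{"linear": [3, 0.8, 1], "rot": [0, 0, 0.5]}, {"linear": [5.8, 1.6, 3.5], "rot": [0, 0, 0.5]}, {"linear": [5.8, 1.6, 6.5], "rot": [0, 0, 0.5]}, {"linear": [5.8, 1.6, 9.5], "rot": [0, 0, 0.5]}, {"linear": [5.8, 1.6, 11], "rot": [0, 0, 0.5]}])

```text
time_s: 12.7
ee_pos: [0.5055, 0.2775, 0.0902]
ee_rot: [-0.001, 0.548, 0.837, -0.002]
wrist_force: [-0.3, 0.0, -0.2]
width: 0.0598
gripper_force: 0.0
```

step_arm(increments=[{"linear": [0, 0, 1], "rot": [0, 0, 0]}, {"linear": [0, 0, 2], "rot": [0, 0, 0]}, {"linear": [0, 0, 3.5], "rot": [0, 0, 0]}, {"linear": [0, 0, 4.8], "rot": [0, 0, 0]}, {"linear": [0, 0, 4.8], "rot": [0, 0, 0]}])

```text
time_s: 13.12
ee_pos: [0.5067, 0.2774, 0.044]
ee_rot: [-0.001, 0.548, 0.836, -0.001]
wrist_force: [0.1, -0.4, -0.5]
width: 0.0596
gripper_force: 0.0
```

step_arm(increments=[{"linear": [0, 0, 0], "rot": [0, 0, 0]}, {"linear": [0, 0, 0], "rot": [0, 0, 0]}, {"linear": [0, 0, 0], "rot": [0, 0, 0]}, {"linear": [0, 0, 0], "rot": [0, 0, 0]}, {"linear": [0, 0, 0], "rot": [0, 0, 0]}], jaw=-1, squeeze=90)

```text
time_s: 13.53
ee_pos: [0.5082, 0.2785, 0.047]
ee_rot: [0.0, 0.548, 0.836, 0.001]
wrist_force: [-1.5, -1.3, 7.5]
width: 0.0161
gripper_force: 88.7
```

step_arm(increments=[{"linear": [0, 0, -1], "rot": [0, 0, 0]}, {"linear": [0, 0, -3], "rot": [0, 0, 0]}, {"linear": [0, 0, -6], "rot": [0, 0, 0]}, {"linear": [0, 0, -9], "rot": [0, 0, 0]}, {"linear": [0, 0, -11], "rot": [0, 0, 0]}])

```text
time_s: 13.95
ee_pos: [0.5082, 0.2786, 0.159]
ee_rot: [0.001, 0.548, 0.837, 0.001]
wrist_force: [0.5, 0.5, -1.7]
width: 0.0157
gripper_force: 88.5
```

```bash
cat >> h.py <<'E'
def hole(c,tip=.036):
    # hole in the near flange of the held cover; flange top is 'tip' below... tool-frame: x .054, flange top z
    y,M,p=tool_yaw(); zt=p[2]-.047+.014
    g=p+M@np.array([.054,0,0]); g[2]=zt; q=toimg(c,[g])[0]
    x0,y0=[int(round(v)) for v in q]; w=c["img"][y0-14:y0+15,x0-14:x0+15].max(2)
    return q,w,zt,M,p
E
python3 - <<'E'
from h import *
cam("wrist");cam("wrist");cam("wrist");c=cam("wrist")
q,w,zt,M,p=hole(c); print(q,p,state()["width"]); print(w[::2,::2])
delta([.5185,.0231,.15])
E
```

```text
[255.08267755 118.03610233] [0.50758079 0.2782873  0.1558356 ] 0.016092524072468008
[[249 249 249 249 249 249 249 249 249 250 249 250 250 249 250]
 [250 249 249 249 249 249 248 242 235 236 245 249 250 249 250]
 [249 249 249 249 248 232 188 183 191 189 170 189 239 249 249]
 [249 249 249 249 216 194 177 204 245 242 197 186 188 235 249]
 [248 250 249 232 200 168 242 244 245 247 248 244 193 200 248]
 [249 249 245 203 182 244 242 244 246 247 247 248 242 179 226]
 [249 249 237 206 204 241 243 245 246 248 248 248 248 173 210]
 [249 249 236 206 214 243 244 246 247 248 248 248 248 148 196]
 [249 249 232 206 189 243 245 247 248 248 247 248 249 148 203]
 [249 249 239 219 134 244 246 248 247 248 248 248 242 150 187]
 [248 249 247 223 205 172 247 248 248 247 248 246 110 192 198]
 [248 247 247 237 226 185 175 237 244 241 237 119 181 198 227]
 [247 243 240 240 228 229 207 159 149 146 165 201 209 220 239]
 [239 239 239 240 238 229 226 226 225 224 217 214 227 238 239]
 [238 238 238 238 238 239 237 231 227 229 231 238 238 237 239]]
yaw x 113.55 p [0.5076 0.2783 0.1558] tool cm [-23.83  -9.2    0.57]
```

```bash
cat >> h.py <<'E'
def hole_tool(c,zt=-.033,px=(257.5,118)):
    # centre of the flange hole in tool axes, its top rim on tool z = 47-14 mm beyond... (zt: tool z of flange top)
    b=c["img"].astype(int); x0,y0=[int(round(v)) for v in px]
    w=b[y0-16:y0+17,x0-16:x0+17]; m=((w[...,2]>w[...,0])|(w.max(2)<212)).astype(np.uint8)
    n,l,st,ce=cv2.connectedComponentsWithStats(m); k=1+np.argmax(st[1:,4]); print("\n".join("".join(".#"[v] for v in r) for r in (l==k).astype(int)))
    ys,xs=np.nonzero(l==k); X=c["tool_from_camera"]; d=dict(c);d["T"]=X
    q=toplane(d,np.c_[xs+x0-16,ys+y0-16],zt)*1000
    print("hole tool mm",cv2.minEnclosingCircle(q.astype(np.float32)),q.min(0),q.max(0))
E
python3 - <<'E'
from h import *
c=cam("wrist"); hole_tool(c,.033)
E
```

```text
.................................
.................................
.................................
.................................
.................................
.............#######.............
...........###########...........
.........###############.........
........#################........
.......##################........
......####################.......
.....######################......
.....######################......
.....######################......
....########################.....
....########################.....
.....#####################.#.....
.....#####################.##....
.....#####################.##....
......#######################....
......#######################....
.......#####################.....
.......#####################.....
........####################.....
.........##################......
..........################.......
...........##############........
..............#####..............
.................................
.................................
.................................
.................................
.................................
hole tool mm ((53.358917236328125, 0.25636982917785645), 7.635434627532959) [47.31759437 -7.10616323] [60.51972452  7.58317567]
```

step_arm(increments=[{"linear": [-3, -1.2, 0], "rot": [0, 0, 1]}, {"linear": [-6.5, -2.5, 0], "rot": [0, 0, 2]}, {"linear": [-10.3, -4, 0], "rot": [0, 0, 3]}, {"linear": [-14, -5.4, 0], "rot": [0, 0, 4]}, {"linear": [-17, -6.6, 0], "rot": [0, 0, 5.2]}])

```text
time_s: 14.62
ee_pos: [0.513, 0.0933, 0.1535]
ee_rot: [-0.001, 0.586, 0.81, -0.002]
wrist_force: [0.4, -0.3, -1.5]
width: 0.0161
gripper_force: 88.5
```

Run:
```python
from h import *
for i in range(3): cam("wrist")
delta([.5185,.0231,.115])
```

```text
yaw x 108.11 p [0.5134 0.0936 0.1538] tool cm [-6.86 -1.7   3.88]
```

step_arm(increments=[{"linear": [-2, -0.5, 0], "rot": [0, 0, -0.3]}, {"linear": [-4.5, -1.1, 0], "rot": [0, 0, -0.3]}, {"linear": [-6.85, -1.7, 0], "rot": [0, 0, -0.3]}, {"linear": [-6.85, -1.7, 1], "rot": [0, 0, -0.3]}, {"linear": [-6.85, -1.7, 2], "rot": [0, 0, -0.3]}])

```text
time_s: 15.18
ee_pos: [0.5203, 0.0259, 0.1345]
ee_rot: [-0.0, 0.584, 0.812, 0.0]
wrist_force: [-0.4, 0.3, -3.1]
width: 0.0161
gripper_force: 88.6
```

Run:
```python
from h import *
for i in range(8): c=cam("wrist"); delta([.5185,.0231,.105])
print(state()["wrist_force"])
y,M,p=tool_yaw(); a=np.radians(108.4)
q=toimg(c,[[.5185+.054*np.cos(a),.0231+.054*np.sin(a),.055]])[0]; print("far dowel tip pred",q)
x0,y0=q.round().astype(int); b=c["img"][y0-16:y0+17:2,x0-16:x0+17:2].astype(int); print(b.max(2)); print((b[...,2]>b[...,0]-30).astype(int))
hole_tool(c,.033)
```

```text
yaw x 108.66 p [0.5185 0.0264 0.132 ] tool cm [-0.32 -0.1   2.7 ]
yaw x 108.71 p [0.5181 0.0267 0.1327] tool cm [-0.36 -0.07  2.77]
yaw x 108.73 p [0.5187 0.0268 0.1337] tool cm [-0.35 -0.13  2.87]
yaw x 108.74 p [0.5193 0.0268 0.1345] tool cm [-0.33 -0.19  2.95]
yaw x 108.74 p [0.5199 0.0268 0.1351] tool cm [-0.3  -0.25  3.01]
yaw x 108.74 p [0.5203 0.0267 0.1356] tool cm [-0.28 -0.29  3.06]
yaw x 108.72 p [0.5205 0.0265 0.1358] tool cm [-0.26 -0.3   3.08]
yaw x 108.71 p [0.5206 0.0263 0.1359] tool cm [-0.24 -0.3   3.09]
[-0.5085558  -0.50401414 -1.9175666 ]
far dowel tip pred [254.18463802 117.52639187]
[[248 248 248 248 248 248 248 247 248 248 248 248 248 248 248 248 248]
 [247 247 248 248 247 247 248 248 248 247 247 248 248 248 248 248 248]
 [248 248 247 247 247 248 248 247 244 238 231 241 243 247 247 248 248]
 [247 247 247 247 247 247 242 212 175 183 186 186 187 215 245 247 248]
 [247 247 247 247 248 240 188 184 158 155 249 241 209 192 200 246 247]
 [247 247 247 247 244 195 191 135 144 137 137 249 252 224 200 214 247]
 [247 247 247 247 230 193 136 132 140  86 122 192 252 252 205
[... 1899 characters left out ...]
#########################....
....#########################....
....#########################....
....#########################....
....#########################....
......#######################....
.......#####################.....
.......#####################.....
.........##################......
..........################.......
...........##############........
.............######.####.........
.....................#...........
.................................
.................................
.................................
.................................
hole tool mm ((53.39835739135742, 0.24934053421020508), 7.725937366485596) [46.73532088 -7.13586901] [60.54987361  7.59052907]
```

The dowel tip shows through the hole exactly where predicted. I'll apply the correction and go down to just above the tips.

step_arm(increments=[{"linear": [-0.1, -0.1, 0.5], "rot": [0, 0, 0.1]}, {"linear": [-0.2, -0.2, 1], "rot": [0, 0, 0.2]}, {"linear": [-0.25, -0.3, 1.5], "rot": [0, 0, 0.3]}, {"linear": [-0.25, -0.3, 2], "rot": [0, 0, 0.3]}, {"linear": [-0.25, -0.3, 2.4], "rot": [0, 0, 0.3]}])

```text
time_s: 16.0
ee_pos: [0.5178, 0.0222, 0.1107]
ee_rot: [-0.0, 0.585, 0.811, -0.0]
wrist_force: [-0.1, -0.3, -2.6]
width: 0.0159
gripper_force: 88.6
```

Run:
```python
from h import *
for i in range(16):
    c=cam("wrist")
    if i%3==0: delta([.5185,.0231,.105])
a=np.radians(108.4)
print("tip pred",toimg(c,[[.5185+.054*np.cos(a),.0231+.054*np.sin(a),.055]])[0])
b=c["img"][100:136:2,240:276:2].astype(int); print(b.max(2))
```

```text
yaw x 108.33 p [0.5174 0.0222 0.1101] tool cm [0.06 0.13 0.51]
yaw x 108.34 p [0.5182 0.0222 0.1114] tool cm [0.07 0.06 0.64]
yaw x 108.35 p [0.5186 0.0223 0.1119] tool cm [0.08 0.02 0.69]
yaw x 108.35 p [0.5185 0.0223 0.1119] tool cm [0.07 0.02 0.69]
yaw x 108.35 p [0.5184 0.0223 0.1117] tool cm [0.07 0.04 0.67]
yaw x 108.35 p [0.5183 0.0223 0.1116] tool cm [0.07 0.05 0.66]
tip pred [258.29205211 114.79196035]
[[248 249 249 248 249 248 248 249 248 249 248 249 249 249 249 248 248 249]
 [248 248 249 248 248 248 248 248 249 248 248 248 248 248 248 249 249 249]
 [248 248 249 249 248 248 248 248 248 248 249 248 248 248 248 249 248 248]
 [248 248 248 248 249 248 248 243 239 233 242 245 248 248 248 248 248 248]
 [248 248 249 248 248 242 213 181 151 188 190 190 216 245 248 248 249 248]
 [248 248 248 248 240 191 186 156  98  82 103 155 195 210 246 248 246 247]
 [248 248 248 245 195 201 187  83  84  99  92  92 133 171 210 247 239 238]
 [247 248 248 229 197 242 130  80  94 115 115  87  89 154 162 228 238 237]
 [247 248 247 200 188 195 156  79  99 114 112  91  86 135 164 197 238 238]
 [248 248 245 203 185 195 175  82  83  95  91  83 112 140 173 193 238 239]
 [248 248 245 207 188 198 196 157  87  83  84 101 156 133 178 197 238 237]
 [247 248 246 210 192 184 197 197 193 139 155 157 157 118 184 203 238 238]
 [245 247 244 226 216 138 182 192 159 157 160 160 120 155 188 225 239 237]
 [238 238 237 235 224 215 142 161 158 154 140 124 141 199 205 238 238 237]
 [237 236 237 237 230 225 219 173 155 150 147 184 205 207 234 238 237 238]
 [236 238 236 237 237 233 223 222 223 221 217 214 217 231 237 236 237 237]
 [237 237 236 236 236 236 236 232 228 226 227 233 237 236 236 237 236 237]
 [237 236 236 237 236 236 236 237 238 238 236 236 238 236 237 237 236 235]]
```

step_arm(increments=[{"linear": [0.06, 0.04, 0.2], "rot": [0, 0, 0]}, {"linear": [0.06, 0.04, 0.5], "rot": [0, 0, 0]}, {"linear": [0.06, 0.04, 0.8], "rot": [0, 0, 0]}, {"linear": [0.06, 0.04, 1.1], "rot": [0, 0, 0]}, {"linear": [0.06, 0.04, 1.4], "rot": [0, 0, 0]}])

```text
time_s: 17.22
ee_pos: [0.5183, 0.023, 0.0971]
ee_rot: [-0.0, 0.585, 0.811, -0.0]
wrist_force: [0.6, 1.1, -1.8]
width: 0.0162
gripper_force: 88.6
```

step_arm(increments=[{"linear": [0, 0, 0.2], "rot": [0, 0, 0]}, {"linear": [0, 0, 0.4], "rot": [0, 0, 0]}, {"linear": [0, 0, 0.6], "rot": [0, 0, 0]}, {"linear": [0, 0, 0.8], "rot": [0, 0, 0]}, {"linear": [0, 0, 1], "rot": [0, 0, 0]}])

```text
time_s: 17.63
ee_pos: [0.5185, 0.023, 0.0874]
ee_rot: [0.0, 0.585, 0.811, 0.0]
wrist_force: [-1.2, 0.6, -2.6]
width: 0.0157
gripper_force: 88.6
```

Both holes are on the dowels with no resistance. Continue onto the pins.

step_arm(increments=[{"linear": [0, 0, 0.2], "rot": [0, 0, 0]}, {"linear": [0, 0, 0.4], "rot": [0, 0, 0]}, {"linear": [0, 0, 0.6], "rot": [0, 0, 0]}, {"linear": [0, 0, 0.8], "rot": [0, 0, 0]}, {"linear": [0, 0, 1], "rot": [0, 0, 0]}])

```text
time_s: 18.05
ee_pos: [0.5185, 0.023, 0.0775]
ee_rot: [0.0, 0.585, 0.811, 0.0]
wrist_force: [-1.1, -0.8, 1.7]
width: 0.0158
gripper_force: 89.2
```

step_arm(increments=[{"linear": [0, 0, 0.15], "rot": [0, 0, 0]}, {"linear": [0, 0, 0.3], "rot": [0, 0, 0]}, {"linear": [0, 0, 0.45], "rot": [0, 0, 0]}, {"linear": [0, 0, 0.6], "rot": [0, 0, 0]}, {"linear": [0, 0, 0.6], "rot": [0, 0, 0]}])

```text
time_s: 18.47
ee_pos: [0.5185, 0.0229, 0.0723]
ee_rot: [0.0, 0.585, 0.811, 0.0]
wrist_force: [-3.8, 0.1, 7.7]
width: 0.0161
gripper_force: 89.9
```

step_arm(increments=[{"linear": [0, 0, 0.1], "rot": [0, 0, 0]}, {"linear": [0, 0, 0.2], "rot": [0, 0, 0]}, {"linear": [0, 0, 0.25], "rot": [0, 0, 0]}, {"linear": [0, 0, 0.25], "rot": [0, 0, 0]}, {"linear": [0, 0, 0.25], "rot": [0, 0, 0]}])

```text
time_s: 18.88
ee_pos: [0.5184, 0.0229, 0.072]
ee_rot: [0.001, 0.585, 0.811, 0.0]
wrist_force: [-12.8, -1.0, 28.7]
width: 0.0161
gripper_force: 92.8
```

step_arm(increments=[{"linear": [0, 0, 0], "rot": [0, 0, 0]}, {"linear": [0, 0, 0], "rot": [0, 0, 0]}, {"linear": [0, 0, 0], "rot": [0, 0, 0]}, {"linear": [0, 0, 0], "rot": [0, 0, 0]}, {"linear": [0, 0, 0], "rot": [0, 0, 0]}])

```text
time_s: 19.3
ee_pos: [0.5184, 0.0229, 0.072]
ee_rot: [0.001, 0.585, 0.811, 0.0]
wrist_force: [-12.3, -0.8, 28.0]
width: 0.0158
gripper_force: 92.8
```

Run:
```python
from h import *
cam("scene"); find("scene","cover_grip","dish","brush"); print(state()["ee_pos"],state()["wrist_force"]); print(hand_in())
```

```text
scene cover_grip 0.89 [0.314  0.3075 0.0774]
scene cover_grip 0.83 [ 0.3423 -0.2203  0.0747]
scene cover_grip 0.77 [0.5171 0.0249 0.1016]
scene dish 0.69 [0.3527 0.1552 0.0018]
scene brush 0.81 [ 0.3873 -0.0395 -0.0038]
[0.51841736 0.02292459 0.07198852] [-12.01177081   0.2516748   28.0400605 ]
the job is handed in; nothing more can be done
None
```

I pressed the lid home on the cup, set the cover over the dowels and handed in after 19 s with the arm still pressing it shut at about 28 N. It was at a hard stop, with the grip measured at 0.102 m against 0.101 m for fully closed; no verdict was returned.

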